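Shield an active sample in its spill tray

TASK

Make up the counting tray: lay the two plain dark steel shielding blocks flat and end to end, butted together, lengthwise along the middle of the black rubber mat in the tray, with the joint in line with the cork ring, then lay the capping block, the steel one with the lifting knob, knob up on them in running bond, half its length on each. Only when that little wall stands, carry the active sample, the small jar with the red lid, upright into the cork ring behind it. The white plastic block and the white-lidded jar do not belong: leave them standing where they are.

Things in the scene. Friction and masses are not known exactly. Their poses are not given: they have to be found in the camera images.
- steel_a: One of two alike plain dark brown-grey steel shielding blocks, 50 mm (its x) by 74 mm (its y) by 24 mm high (its z), 0.66 kg, loose, lying flat on the bench. Origin: centre of its underside. The two plain blocks may change places with one another, and lie either way round.
- steel_b: The other plain steel block, same as steel_a.
- cap_block: The capping block: same steel block (50 x 74 x 24 mm, 0.68 kg, loose), with a small round bright lifting knob, 17 mm across and 16 mm high, fixed in the middle of its top, so that nothing can lie on it. Origin: centre of its underside. Grip it by the sides or by the knob.
- plastic_block: Look-alike: a white polythene block of the same size (50 x 74 x 24 mm), light, loose; stays where it is. Origin: centre of its underside.
- red_jar: The active sample: small closed round jar with a red screw lid, 55 mm high, body 48 mm across, lid 50 mm across (the top 11 mm), 0.06 kg, loose, upright. Origin: centre of its underside; z is its axis.
- white_jar: Look-alike: bigger closed jar with a white lid, 65 mm across, 72 mm high, loose; stays where it is. Origin: centre of its underside.
- tray: Shallow stainless tray, fixed, 220 mm (its x, roughly away from the robot) by 220 mm (y), rim 19 mm high, floor 3 mm above the bench, lined with white paper, turned a little; in it the black mat (near) and the cork ring (far). Origin: centre of its underside; z up. A wall cabinet hangs over the bench beyond it (x above 0.67 m, y above 0.1 m): keep the arm in front of that.
- wall_place (a point): Centre of the top face of the black rubber mat fixed in the tray, 45 mm from the tray's centre towards -x, 5 mm above the bench; axes as the tray's. The mat is 74 mm (x) by 172 mm (y), 2 mm thick; the wall, 148 mm long and 50 mm thick, runs along its y, the joint of the lower two blocks at this point.
- jar_seat (a point): Centre of the cork ring on the tray floor (3 mm above the bench), 50 mm from the tray's centre towards +x, so 95 mm beyond wall_place; axes as the tray's. The ring is 64 mm inside, 76 mm outside and 10 mm high; the jar stands on the tray floor inside it.
There are look-alikes about, which are no part of the job. What is shaped like the steel_b but orange or turquoise is not meant.

How it is judged (in metres and radians):
On the way, in this order (a step that is already met when the one before it is completed fails the run):
1. the two plain steel blocks lie flat and butted, end to end, on the rubber mat (horizontal distance between steel_a and steel_b below 0.082 m and ((y of steel_a in the frame of wall_place between 0.024 and 0.05 m and y of steel_b in the frame of wall_place between -0.05 and -0.024 m) or (y of steel_a in the frame of wall_place between -0.05 and -0.024 m and y of steel_b in the frame of wall_place between 0.024 and 0.05 m)) and x of steel_a in the frame of wall_place between -0.013 and 0.013 m and z of steel_a in the frame of wall_place between -0.004 and 0.005 m and angle between each of steel_a, steel_b's own z axis and vertical below 0.06 rad and angle between the y axis of each of steel_a, steel_b and the y axis of tray, either way round below 0.14 rad and x of steel_b in the frame of wall_place between -0.013 and 0.013 m and z of steel_b in the frame of wall_place between -0.004 and 0.005 m), for 0.2 s.
2. the capping block lies across their joint, half a length on each (all of step 1 and z of cap_block in the frame of wall_place between 0.02 and 0.029 m and angle between cap_block's own z axis and vertical below 0.06 rad and angle between the y axis of cap_block and the y axis of tray, either way round below 0.14 rad and horizontal distance between cap_block and steel_a between 0.027 and 0.049 m and x of cap_block in the frame of steel_a between -0.012 and 0.012 m and horizontal distance between cap_block and steel_b between 0.027 and 0.049 m and x of cap_block in the frame of steel_b between -0.012 and 0.012 m), for 0.2 s.
3. the red-lidded jar stands in the cork ring behind the finished wall (all of step 2 and horizontal distance between red_jar and jar_seat below 0.011 m and z of red_jar in the frame of jar_seat below 0.005 m and angle between red_jar's own z axis and vertical below 0.08 rad), for 0.2 s.
At the end, for the whole second after the job is handed in: Lower blocks flat along the mat (0.14 rad), within 13 mm of their halves, joint gap under 8 mm; cap flat on both, centre 27 to 49 mm from each and within 12 mm of their line; red jar upright inside the ring, within 11 mm; all at rest; white block and jar within 20 mm of where they stood (all of step 3 and linear speed of each of steel_a, steel_b, cap_block, red_jar below 0.02 m/s and distance of each of plastic_block, white_jar from where it was at the start of the episode below 0.02 m); the robot touches nothing.
It fails at once if the white plastic block or the white-lidded jar is moved or knocked over (distance of any of plastic_block, white_jar from where it was at the start of the episode above 0.02 m or angle between any of plastic_block, white_jar's own z axis and vertical above 0.3 rad).
It fails at once if the active sample jar is tipped (angle between red_jar's own z axis and vertical above 0.5 rad).
It also fails if it takes over 93 s, if anything falls off the work surface, if the arm or the gripper's body presses on something with over 40 N, if the wrist force passes 120 N, or if a joint passes its speed limit or range.

ROBOT

A 6-joint arm with a two-finger parallel gripper is mounted at the origin on a cart in front of the work surface, level with it; the furniture and walls round the work are solid. World frame = base frame: x ahead of the robot, y to its left, z up, the work surface at z = 0. Lengths are in mm, angles in rad, forces in N, time in s.
With the tool pointing down it reaches from about 350 to 800 mm from the base axis. Payload 7.3 kg.
Tool frame: the origin (TCP) lies between the finger pads; the fingertips stand 19 mm ahead of it and the grasp point (between the pads) is the TCP (finger_overhang is the distance from the TCP to the fingertips, in mm); z points along the fingers, y is the line along which they close (so a half turn about z gives the same grasp; the last joint's range is limited). The gripper opens to 85 mm and grips with 20 to 120 N. Pads are 22 mm wide; open, the fingers measure 114 mm over their backs; the gripper's body (76 mm by 85 mm) begins 54 mm behind the grasp point. The pads swing forward as they close: fully open they stand 13 mm farther back than shut.
Start: joints at [-1.33, 0.342, 1.524, -0, 1.275, -0.146], TCP at [198.067, -486.222, 250.322] pointing down, gripper open.
Joint ranges: [-2.53, 2.53], [-0.77, 2.02], [0.04, 2.7], [-1, 4.14], [0.28, 2.66], [-3.11, 3.11]. Speed limits (rad/s): [2.57, 2.57, 3.14, 3.14, 3.14, 3.14].

INTERFACE

Orientations are given as a unit quaternion [x, y, z, w].
In Python, from station import * gives the robot as it stands.
- The arm moves only by the tool apply_moves, never from a script. Its argument "deltas" is a list that holds one entry, the list of rows, each a list of 7 numbers: the shift along the tool's x, y, z in normalised numbers (1 is 75 cm), then the turn, a rotation vector about the tool's x, y, z in fractions of the full range, 1 being 180 degrees, then the finger opening in m, from 0 to 0.0854. A call has 1 to 20 rows; each row is the pose to reach, as a shift and turn from the pose commanded when the call began, along the tool's axes at that moment; what a row does not reach only later rows make up. A row lasts 1/8 s, in which the tool goes at most 62.5 mm and 10.7 degrees, less where a joint would pass 70% of its speed; a pose out of reach is approached as far as the arm can. Shift and turn numbers lie between -1 and 1, and a call with a number outside is refused. A call with a gripper value outside its range is refused whole. The fingers move at their own pace and stop on an object; the grip force is fixed at half the most. Time passes only in rows, so rows that repeat a pose let the fingers close. It gives the time, the measured TCP pose, the force, the opening and the grip force at its end, in the units of the state.
- sense(): the state, without advancing time (a new reading comes with each control period).
- get_image(name): name is "scene" or "side" or "wrist"; returns the picture (480x640x3 uint8, red, green, blue); there is no depth.
- get_calibration(name): a dict with "fovy" (degrees; the focal length in pixels is half the picture's height over the tangent of half this angle, whatever the lens; pixels are square), "cx", "cy" (the principal point, pixels), "pose" (4x4, takes a point from camera to world coordinates). Camera axes: x right, y down, z forward; pixel columns grow to the right and rows downward; lengths in mm; the calibration is good to about 2 mm. The wrist camera is an equidistant fisheye: a pixel r from the principal point sees the ray r / f radians off the axis. A picture is of the moment at which its call begins: read the wrist's pose just before it. get_calibration takes no time and is no camera call; for the wrist camera it gives the pose at the moment of the call.
- job_done(): hands the job in; it is judged then, once.
Trained networks look in the newest picture that a camera, given by its name, has taken for a name from the list of things; names that differ only in an ending like _2 or _b are one class to them, and where a whole thing is asked for, a point or a joint stands for the part that bears it (a point fixed in the world has none). Each returns a list of dicts, best first, with "confidence" (0 to 1); they miss things now and then, are a little off and sometimes report something else, mostly with a low value. They report only what shows in the picture. A call takes as long as a camera call. They do not tell look-alikes from the thing itself.
- boxes_of(camera, name): "rect" ([centre column, centre row, width, height] in pixels, round what is visible of it).
- trace(camera, name): "pixels" (480x640 bool, what is visible of it) and "rect" ([centre column, centre row, width, height] in pixels, round what is visible of it).
- landmark_of(camera, name): "pixel" ([row, column] in pixels: a listed point, or the origin of a listed thing).
The state is a dict: "clock": time; "joint_pos": joint angles; "dq": joint speeds; "effort": joint torques, N m; "position": TCP position; "eef_rot": TCP orientation; "wrist_force": force on the tool from outside, world axes, zero at the start; "wrist_torque": the same for the moment, N m; "gripper_width": finger opening in mm; "finger_force": force on a finger pad.
Only numpy, scipy, OpenCV 4.12 (cv2) and the standard library are available. Lean on these libraries where they do the work, as an engineer would, in place of code of your own. Each camera call takes 0.05 s, during which the arm holds its last target. There are 200 camera calls.

## Working session

There is one attempt and no reset: what is moved stays moved. The work goes in short steps, Python scripts to look and compute and a tool call to move; the robot and the scene stay as the last step left them, time stands still between calls to the robot, and variables do not carry over. Pictures are saved under pics/ and viewed, at most 17 in all, crops included, and the job is handed in when it is done.

Besides the shell and the picture viewer there is one more tool, called after "Request:" as a command line: name --argument value ..., lists and objects as JSON in quotes. apply_moves: Moves the arm, as the interface text tells. Its arguments: {"type":"object","properties":{"deltas":{"type":"array","items":{"type":"array","items":{"type":"array","items":{"type":"number"}}}}},"required":["deltas"]}

```bash
mkdir -p pics; ls; python3 - <<'E'
from station import *
import cv2,numpy as np
s=sense(); print({k:np.round(v,3).tolist() for k,v in s.items()})
for n in ["scene","side","wrist"]:
    im=get_image(n); cv2.imwrite(f"pics/{n}0.png",im[:,:,::-1])
    c=get_calibration(n); print(n,c["fovy"],c["cx"],c["cy"],np.round(c["pose"],3).tolist())
    if n!="wrist":
        for t in ["steel_a","cap_block","plastic_block","red_jar","white_jar","tray","wall_place","jar_seat"]:
            try: print(t,[(np.round(d["pixel"],0).tolist(),round(d["confidence"],2)) for d in landmark_of(n,t)])
            except Exception as e: print(t,e)
E
```

```text
pics
{'clock': 0.0, 'joint_pos': [-1.33, 0.343, 1.525, -0.0, 1.275, -0.146], 'dq': [0.001, -0.002, -0.001, -0.0, -0.0, 0.0], 'effort': [-0.002, -43.368, -24.601, -0.001, 0.008, 0.0], 'position': [197.986, -485.829, 249.611], 'eef_rot': [0.981, 0.192, -0.0, -0.001], 'wrist_force': [0.056, 0.732, -0.315], 'wrist_torque': [0.037, -0.036, -0.014], 'finger_force': 0.0, 'gripper_width': 85.352}
scene 45.56017551819876 320.634620714365 238.6010815587844 [[-0.428, -0.685, 0.59, -420.66], [-0.904, 0.326, -0.277, 349.287], [-0.003, -0.652, -0.758, 1191.467], [0.0, 0.0, 0.0, 1.0]]
steel_a [([224.0, 403.0], 0.62), ([257.0, 475.0], 0.56), ([204.0, 342.0], 0.53)]
cap_block [([222.0, 304.0], 0.92)]
plastic_block []
red_jar [([235.0, 370.0], 0.52)]
white_jar [([252.0, 325.0], 0.63)]
tray [([299.0, 205.0], 0.9), ([282.0, 203.0], 0.36)]
wall_place [([311.0, 211.0], 0.92)]
jar_seat [([281.0, 203.0], 0.93), ([237.0, 373.0], 0.48)]
side 52.07971959758051 310.8177422323387 234.58381560909157 [[-0.869, -0.272, 0.414, -12.309], [-0.495, 0.442, -0.748, 752.738], [0.02, -0.855, -0.518, 614.477], [0.0, 0.0, 0.0, 1.0]]
steel_a [([279.0, 271.0], 0.73), ([207.0, 350.0], 0.69)]
cap_block [([230.0, 260.0], 0.56)]
plastic_block [([195.0, 299.0], 0.75)]
red_jar [([223.0, 332.0], 0.88)]
white_jar [([250.0, 306.0], 0.71)]
tray [([334.0, 216.0], 0.62)]
wall_place [([349.0, 232.0], 0.89)]
jar_seat [([325.0, 191.0], 0.73)]
wrist 65.70646984690485 309.414666334652 234.13978241208804 [[0.377, -0.878, -0.296, 273.223], [-0.926, -0.357, -0.121, -455.564], [0.001, 0.32, -0.948, 373.581], [0.0, 0.0, 0.0, 1.0]]
```

View pics/scene0.png

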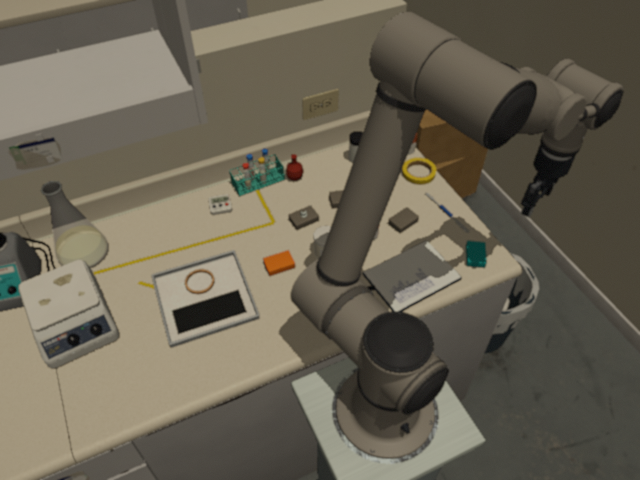

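View pics/side0.png

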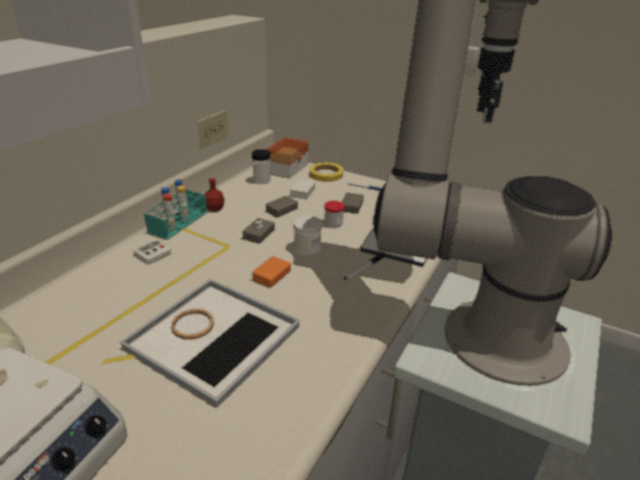

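Scene view: cap at (304,216), steels at (340,198) and (404,219), tray at lower left. Side view: cap (258,230), steels (282,206) and (352,202), plastic (303,188), red jar (334,213), white jar (308,237), orange decoy (271,271).

```bash
cat > h.py <<'E'
from station import *
import cv2,numpy as np
from scipy.spatial.transform import Rotation as R
def rays(c,px,fish):  # px Nx2 (col,row) -> world dirs
    px=np.atleast_2d(np.asarray(px,float)); f=240/np.tan(np.radians(c["fovy"]/2))
    d=(px-[c["cx"],c["cy"]])/f
    if fish:
        r=np.linalg.norm(d,axis=1,keepdims=True)+1e-12
        v=np.hstack([d/r*np.sin(r),np.cos(r)])
    else: v=np.hstack([d,np.ones((len(d),1))])
    return v@np.array(c["pose"])[:3,:3].T
def onz(c,px,z,fish):
    v=rays(c,px,fish); o=np.array(c["pose"])[:3,3]
    return o+v*((z-o[2])/v[:,2])[:,None]
def proj(c,P,fish):
    f=240/np.tan(np.radians(c["fovy"]/2)); T=np.array(c["pose"])
    q=(np.atleast_2d(P)-T[:3,3])@T[:3,:3]
    if fish:
        rr=np.linalg.norm(q[:,:2],axis=1,keepdims=True)+1e-12
        uv=q[:,:2]/rr*np.arctan2(rr,q[:,2:])
    else: uv=q[:,:2]/q[:,2:]
    return uv*f+[c["cx"],c["cy"]]
E
python3 - <<'E'
from h import *
sc=get_calibration("scene"); sd=get_calibration("side")
for n,p in dict(cap=(304,222),steelA=(403,224),steelB=(342,204),tray=(205,299),wall=(211,311),seat=(203,281)).items(): print(n,onz(sc,p,0,0).round(0)[0,:2])
for n,p in dict(cap=(260,230),steelA=(350,207),steelB=(282,208),pl=(299,195),red=(332,223),white=(306,250),tray=(216,334),wall=(232,349),seat=(191,325)).items(): print("side",n,onz(sd,p,0,0).round(0)[0,:2])
E
```

```text
cap [583. -69.]
steelA [ 456. -317.]
steelB [ 600. -198.]
tray [451. 264.]
wall [410. 261.]
seat [507. 251.]
side cap [595. -88.]
side steelA [ 460. -312.]
side steelB [ 611. -212.]
side pl [ 612. -301.]
side red [ 461. -211.]
side white [454. -69.]
side tray [453. 255.]
side wall [406. 270.]
side seat [508. 260.]
```

View pics/wrist0.png

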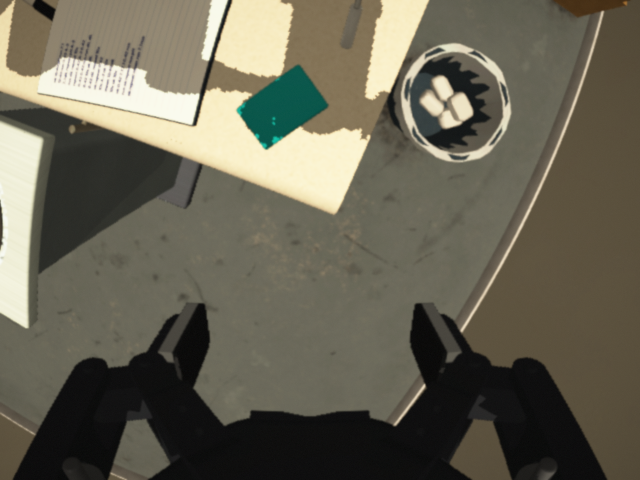

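The wrist view shows the bench edge, turquoise decoy at (282,107), and the fingers at the bottom. The camera sits on the tool's +x side. I'm going above the blocks.

The rows are not in the units I measure in: shifts go in shares of 75 cm and turns go in shares of 180 degrees. I convert before sending: 0.37 m / 0.75 = 0.4933, -0.167 m / 0.75 = -0.2227, 22.2 degrees / 180 = 0.1233.

Request:
apply_moves --deltas '[[[0.4933, -0.2227, -0.1333, 0, 0, 0.1233, 0.085], [0.4933, -0.2227, -0.1333, 0, 0, 0.1233, 0.085], [0.4933, -0.2227, -0.1333, 0, 0, 0.1233, 0.085], [0.4933, -0.2227, -0.1333, 0, 0, 0.1233, 0.085], [0.4933, -0.2227, -0.1333, 0, 0, 0.1233, 0.085], [0.4933, -0.2227, -0.1333, 0, 0, 0.1233, 0.085], [0.4933, -0.2227, -0.1333, 0, 0, 0.1233, 0.085], [0.4933, -0.2227, -0.1333, 0, 0, 0.1233, 0.085], [0.4933, -0.2227, -0.1333, 0, 0, 0.1233, 0.085]]]'

```text
clock: 2.08
position: [477.4, -192.1, 350.0]
eef_rot: [1.0, -0.0, -0.0, 0.0]
wrist_force: [0.2, -0.8, -0.3]
gripper_width: 85.3
finger_force: 0.0
```

```bash
python3 - <<'E'
from h import *
s=sense(); print(s["clock"],s["position"],s["eef_rot"],s["joint_pos"])
c=get_calibration("wrist"); im=get_image("wrist"); cv2.imwrite("pics/w1.png",im[:,:,::-1]); np.save("c1.npy",c,allow_pickle=True)
for n in ["steel_a","cap_block","plastic_block","red_jar","white_jar"]:
    for d in landmark_of("wrist",n): 
        p=d["pixel"][::-1]; print(n,np.round(p),round(d["confidence"],2),onz(c,p,0,1).round(1)[0,:2])
E
```

```text
2.075 [ 477.3977716  -192.07656465  349.96685218] [ 9.99999906e-01 -7.25220467e-05 -4.17495187e-04  9.63209828e-05] [-5.31200606e-01  2.64975774e-01  1.35994174e+00 -5.89874726e-04
  1.51729753e+00  1.03977249e+00]
steel_a [458. 311.] 0.87 [ 272.8 -424.5]
steel_a [130. 187.] 0.66 [468.2  58.1]
steel_a [399. 192.] 0.61 [ 457.4 -311.5]
steel_a [318.  71.] 0.59 [ 613.  -203.8]
cap_block [210.  96.] 0.98 [585.2 -65.9]
plastic_block [414.  71.] 0.67 [ 617.5 -326.1]
red_jar [320. 192.] 0.64 [ 456.5 -206.3]
white_jar [221. 196.] 0.91 [452.9 -76.1]
white_jar [ 32. 230.] 0.4 [407.1 266.3]
```

View pics/w1.png

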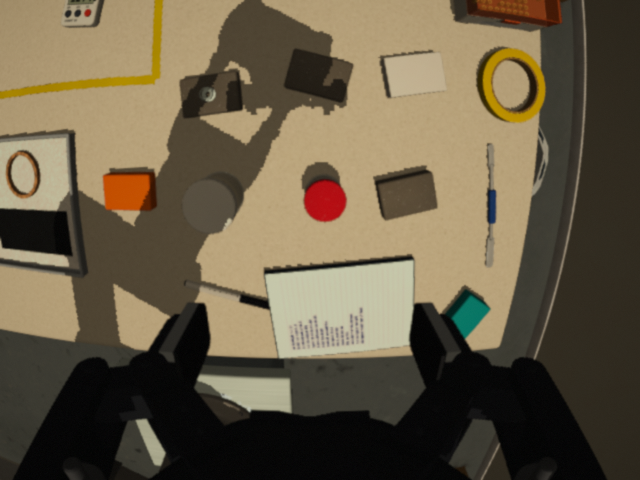

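The wrist picture shows the cap (210,93), steels at (318,75) and (406,194), red jar (325,200), white jar (212,204), plastic (414,74), and decoys orange (129,190) and turquoise (470,315). Next I fit the block poses from the masks.

```bash
cat >> h.py <<'E'
from scipy.optimize import minimize
def box_pts(x,y,yaw,sx=50,sy=74,z0=0,z1=24):
    P=np.array([[a*sx/2,b*sy/2] for a in(-1,1) for b in(-1,1)])@np.array([[np.cos(yaw),np.sin(yaw)],[-np.sin(yaw),np.cos(yaw)]])+[x,y]
    return np.vstack([np.c_[P,np.full(4,z)] for z in(z0,z1)])
def poly(c,P,fish):
    m=np.zeros((960,1280),np.uint8); q=(proj(c,P,fish)+.5)*2
    cv2.fillConvexPoly(m,np.round(cv2.convexHull(q.astype(np.float32))*16).astype(np.int32),1,shift=4); return m>0
def fit(c,mask,fish,x0,**k):
    M=cv2.resize(mask.astype(np.uint8),(1280,960),interpolation=0)>0
    def cost(v):
        m=poly(c,box_pts(v[0],v[1],v[2]/30,**k),fish); return 1-(m&M).sum()/max((m|M).sum(),1)
    best=None
    for y0 in x0[2:]:
        v0=np.array([x0[0],x0[1],y0*30]); r=minimize(cost,v0,method="Nelder-Mead",options=dict(initial_simplex=[v0,v0+[8,0,0],v0+[0,8,0],v0+[0,0,6]],xatol=.05,fatol=1e-4,maxiter=300))
        if best is None or r.fun<best.fun: best=r
    return best.x[0],best.x[1],best.x[2]/30,1-best.fun
def go(x,y,z,yaw):  # world target (mm, rad) -> tool-frame delta (m, deg)
    s=sense(); Rt=R.from_quat(s["eef_rot"]); d=Rt.inv().apply(np.array([x,y,z])-s["position"])/1000
    T=R.from_euler("z",yaw)*R.from_quat([1,0,0,0]); rv=np.degrees((Rt.inv()*T).as_rotvec())
    print("GO",np.round(d,4).tolist(),np.round(rv,2).tolist(),"pos",np.round(s["position"],1),"clock",round(s["clock"],2))
E
python3 - <<'E'
from h import *
c=np.load("c1.npy",allow_pickle=True).item()
get_image("wrist"); c=get_calibration("wrist")
for n in ["steel_a","cap_block","plastic_block","red_jar"]:
    for d in trace("wrist",n):
        r=d["rect"]; p=onz(c,r[:2],12,1)[0]
        if n=="red_jar": print(n,np.round(r),p.round(1),d["confidence"],onz(c,[r[0],r[1]],55,1).round(1)); continue
        print(n,np.round(r),round(d["confidence"],2),np.round(fit(c,d["pixels"],1,[p[0],p[1],-.5,0,.5,1,1.57,2.1]),3),int(d["pixels"].sum()))
E
```

```text
steel_a [318.  75.  69.  55.] 0.81 [ 6.06534e+02 -2.03025e+02 -2.50000e-01  9.67000e-01] 2602
steel_a [128. 193.  54.  38.] 0.78 [ 4.66304e+02  5.51840e+01 -2.20000e-02  9.14000e-01] 1928
steel_a [406. 195.  70.  51.] 0.72 [ 458.344 -317.698    3.417    0.909] 2262
steel_a [468. 313.  43.  48.] 0.7 [ 272.219 -438.243    2.318    0.677] 1151
cap_block [210.  96.  61.  47.] 0.88 [ 5.86732e+02 -6.94780e+01  7.10000e-02  9.42000e-01] 2420
plastic_block [414.  75.  64.  48.] 0.93 [ 6.12785e+02 -3.21456e+02  1.90000e-01  9.67000e-01] 2490
red_jar [322. 199.  48.  47.] [ 449.9 -209.2   12. ] 0.66 [[ 460.  -207.7   55. ]]
```

```bash
python3 - <<'E'
from h import *
go(606.5,-203,130,-.25+np.pi/2)
E
```

```text
GO [0.1289, 0.0107, 0.2203] [0.01, 0.0, -75.74] pos [ 477.6 -192.2  350.3] clock 2.62
```

Scaled: 0.22 m / 0.75 = 0.2933, 0.129 m / 0.75 = 0.172, -75.7 degrees / 180 = -0.4206.

Request:
apply_moves --deltas '[[[0.172, 0.0147, 0.2933, 0, 0, -0.4206, 0.085], [0.172, 0.0147, 0.2933, 0, 0, -0.4206, 0.085], [0.172, 0.0147, 0.2933, 0, 0, -0.4206, 0.085], [0.172, 0.0147, 0.2933, 0, 0, -0.4206, 0.085], [0.172, 0.0147, 0.2933, 0, 0, -0.4206, 0.085], [0.172, 0.0147, 0.2933, 0, 0, -0.4206, 0.085], [0.172, 0.0147, 0.2933, 0, 0, -0.4206, 0.085], [0.172, 0.0147, 0.2933, 0, 0, -0.4206, 0.085], [0.172, 0.0147, 0.2933, 0, 0, -0.4206, 0.085]]]'

```text
clock: 3.75
position: [606.7, -203.1, 130.3]
eef_rot: [0.791, 0.612, -0.0, 0.0]
wrist_force: [-0.8, -0.4, -0.8]
gripper_width: 85.4
finger_force: 0.0
```

```bash
cat > look.py <<'E'
import sys
from h import *
# usage: look.py pic name x y yaw0 z0 ; then prints fit
pic,names=sys.argv[1],sys.argv[2].split(","); zb=float(sys.argv[3]) if len(sys.argv)>3 else 0
c=get_calibration("wrist"); im=get_image("wrist"); cv2.imwrite(f"pics/{pic}.png",im[:,:,::-1]); np.save(f"{pic}.npy",c,allow_pickle=True)
for n in names:
    for d in trace("wrist",n):
        r=d["rect"]; p=onz(c,r[:2],zb+12,1)[0]; m=d["pixels"]
        v=np.array(fit(c,m,1,[p[0],p[1],-.5,0,.5,1,1.57,2.1],z0=zb,z1=zb+24))
        print(n,np.round(r),round(d["confidence"],2),v.round(3),im[m].mean(0).round())
s=sense(); print(s["position"].round(1),s["eef_rot"],round(s["clock"],2))
E
python3 look.py w2 steel_a
```

```text
steel_a [54. 14. 66. 23.] 0.84 [ 4.67504e+02  5.60430e+01 -4.30000e-02  9.67000e-01] [71. 29.  5.]
steel_a [114. 468.  18.  24.] 0.5 [ 2.77775e+02 -4.84654e+02 -8.24000e-01  4.50000e-01] [ 9. 61. 52.]
[ 606.7 -203.1  130.4] [7.90530162e-01 6.12423098e-01 1.31305800e-05 1.03362475e-04] 3.85
```

View pics/w2.png

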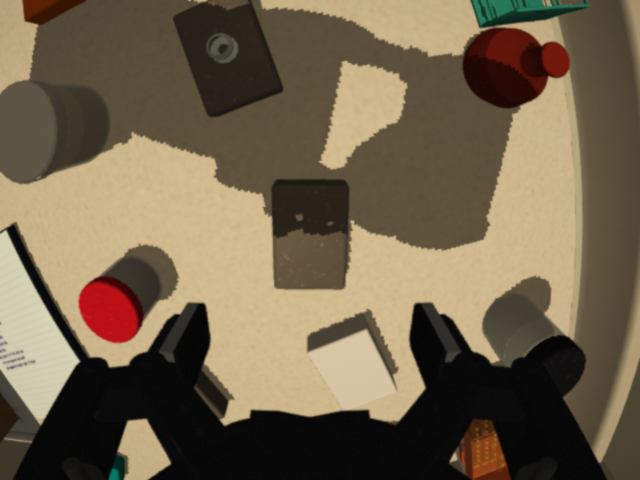

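The steel block fills about (273–349, 180–289), centred between the fingers, and its edges look parallel to them. The network missed it here, so I'll check the pose against a colour-free projection.

```bash
python3 - <<'E'
from h import *
c=np.load("w2.npy",allow_pickle=True).item()
print(proj(c,box_pts(606.5,-203,-.25),1).round(0).tolist())
print(proj(c,[606.7,-203.1,130.4],1))
m=np.zeros((480,640),bool); cv2_m=m.astype(np.uint8); cv2.fillConvexPoly(cv2_m,np.array([[273,181],[348,181],[351,288],[275,289]]),1)
print(np.round(fit(c,cv2_m>0,1,[606,-203,-.25]),3))
print(onz(c,[[274,289],[350,289]],24,1))
go(606.5,-203,20,-.25+np.pi/2)
E
```

```text
[[277.0, 276.0], [274.0, 178.0], [344.0, 275.0], [346.0, 178.0], [274.0, 290.0], [270.0, 185.0], [346.0, 290.0], [350.0, 184.0]]
[[311.14856179 330.52507621]]
[ 6.07429e+02 -2.04264e+02 -2.18000e-01  9.43000e-01]
[[ 573.14213156 -231.66063488   24.        ]
 [ 624.18496338 -244.92996576   24.        ]]
GO [0.0, -0.0003, 0.1104] [0.01, 0.01, -0.15] pos [ 606.7 -203.1  130.4] clock 3.85
```

Scaled: 0.11 m / 0.75 = 0.1467, 0.095 m / 0.75 = 0.1267.

Request:
apply_moves --deltas '[[[0, 0, 0.0733, 0, 0, 0, 0.085], [0, 0, 0.1267, 0, 0, 0, 0.085], [0, 0, 0.1467, 0, 0, 0, 0.085], [0, 0, 0.1467, 0, 0, 0, 0.085], [0, 0, 0.1467, 0, 0, 0, 0.03], [0, 0, 0.1467, 0, 0, 0, 0.03], [0, 0, 0.1467, 0, 0, 0, 0.03], [0, 0, 0.1467, 0, 0, 0, 0.03], [0, 0, 0.1467, 0, 0, 0, 0.03], [0, 0, 0.1467, 0, 0, 0, 0.03]]]'

```text
clock: 5.1
position: [607.6, -203.4, 22.3]
eef_rot: [0.79, 0.613, 0.001, 0.001]
wrist_force: [-1.8, 0.3, 6.4]
gripper_width: 48.4
finger_force: 65.8
```

```bash
python3 - <<'E'
from h import *
go(440,190,280,np.pi/2)
E
```

```text
GO [0.3395, -0.259, -0.2586] [0.16, 0.06, -14.34] pos [ 607.6 -203.4   22.3] clock 5.1
```

Scaled: 0.34 m / 0.75 = 0.4533, -0.259 m / 0.75 = -0.3453, 0.16 degrees / 180 = 0.0009.

Request:
apply_moves --deltas '[[[0, 0, -0.0267, 0, 0, 0, 0.03], [0, 0, -0.1067, 0, 0, 0, 0.03], [0, 0, -0.1867, 0, 0, 0, 0.03], [0.4533, -0.3453, -0.3453, 0.0009, 0.0003, -0.0794, 0.03], [0.4533, -0.3453, -0.3453, 0.0009, 0.0003, -0.0794, 0.03], [0.4533, -0.3453, -0.3453, 0.0009, 0.0003, -0.0794, 0.03], [0.4533, -0.3453, -0.3453, 0.0009, 0.0003, -0.0794, 0.03], [0.4533, -0.3453, -0.3453, 0.0009, 0.0003, -0.0794, 0.03], [0.4533, -0.3453, -0.3453, 0.0009, 0.0003, -0.0794, 0.03], [0.4533, -0.3453, -0.3453, 0.0009, 0.0003, -0.0794, 0.03], [0.4533, -0.3453, -0.3453, 0.0009, 0.0003, -0.0794, 0.03], [0.4533, -0.3453, -0.3453, 0.0009, 0.0003, -0.0794, 0.03], [0.4533, -0.3453, -0.3453, 0.0009, 0.0003, -0.0794, 0.03]]]'

```text
clock: 6.72
position: [440.1, 189.3, 279.0]
eef_rot: [0.708, 0.706, -0.001, -0.001]
wrist_force: [0.3, -1.0, -7.4]
gripper_width: 48.4
finger_force: 66.4
```

```bash
python3 - <<'E'
from h import *
c=get_calibration("wrist"); im=get_image("wrist"); cv2.imwrite("pics/w3.png",im[:,:,::-1]); np.save("w3.npy",c,allow_pickle=True)
for n in ["wall_place","jar_seat"]:
    for d in landmark_of("wrist",n): print(n,d["pixel"],d["confidence"],onz(c,d["pixel"][::-1],5 if n[0]=="w" else 3,1))
s=sense(); print(s["position"],s["eef_rot"],s["clock"])
# black mat by threshold
g=im.max(2); m=(g<45).astype(np.uint8); m[300:]=0
n,l,st,ce=cv2.connectedComponentsWithStats(m)
for i in range(1,n):
    if st[i,4]>1500:
        print(st[i],ce[i]); cnt=max(cv2.findContours((l==i).astype(np.uint8),0,1)[0],key=cv2.contourArea)[:,0]
        W=onz(c,cnt,5,1)[:,:2].astype(np.float32); print(cv2.minAreaRect(W), cv2.minAreaRect(cnt))
E
```

```text
wall_place [120.1, 276.7] 0.82 [[403.71172511 264.35906414   5.        ]]
jar_seat [126.0, 369.5] 0.82 [[502.37954147 258.46636308   3.        ]]
[440.32052447 189.37861421 278.86808926] [ 0.70805575  0.7061542  -0.00092268 -0.00156522] 6.875
[  244    40    74   158 10319] [279.82507995 117.38463029]
((406.5177307128906, 266.718994140625), (168.9180145263672, 71.91329956054688), 86.35874938964844) ((279.6661682128906, 117.50923156738281), (67.1741943359375, 155.704345703125), 3.1798300743103027)
[ 246  226  128   16 1636] [310.33801956 233.42787286]
((437.9801025390625, 138.0225372314453), (17.92115020751953, 145.56214904785156), 89.9603271484375) ((309.5, 233.5), (15.0, 127.0), 90.0)
```

View pics/w3.png

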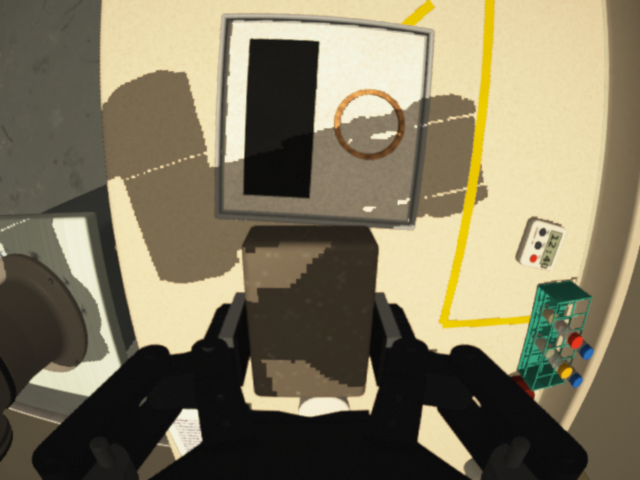

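The picture shows the tray with the mat (281,118), cork ring (369,124) and the gripped block (310,310). Mat centre is (406.5, 266.7), yaw −0.064.

```bash
python3 - <<'E'
from h import *
y=-.0635; w=np.array([406.5,266.7]); d=np.array([-np.sin(y),np.cos(y)]); p=w+38*d
go(*p,60,y+np.pi/2); go(*p,27.5,y+np.pi/2)
c=np.load("w3.npy",allow_pickle=True).item()
print(proj(c,box_pts(440.2,189.3,0,z0=279-22.3,z1=279+1.7),1).round().tolist())
im=cv2.imread("pics/w3.png")[:,:,::-1].astype(int); m=((im[...,0]-im[...,2]>50)&(im[...,0]>90)).astype(np.uint8); m[:80]=0;m[165:]=0;m[:,:328]=0;m[:,410:]=0
pts=np.argwhere(m)[:,::-1]; h=cv2.convexHull(pts.astype(np.float32)); print(len(pts),onz(c,cv2.fitEllipse(h)[0],8,1),cv2.fitEllipse(h))
E
```

```text
GO [0.115, -0.0309, 0.2191] [-0.2, -0.05, 3.48] pos [440.3 189.4 278.9] clock 6.88
GO [0.1149, -0.0308, 0.2516] [-0.2, -0.05, 3.48] pos [440.3 189.4 278.9] clock 6.88
[[261.0, 367.0], [251.0, 224.0], [362.0, 367.0], [372.0, 224.0], [256.0, 400.0], [241.0, 244.0], [368.0, 400.0], [383.0, 244.0]]
1167 [[500.99973331 261.39095788   8.        ]] ((368.98828125, 123.39697265625), (70.5135269165039, 71.87704467773438), 127.54615783691406)
```

Scaled: 0.2515 m / 0.75 = 0.3353, 0.115 m / 0.75 = 0.1533, 3.48 degrees / 180 = 0.0193.

Request:
apply_moves --deltas '[[[0.1533, -0.0413, 0.292, -0.0011, -0.0003, 0.0193, 0.03], [0.1533, -0.0413, 0.292, -0.0011, -0.0003, 0.0193, 0.03], [0.1533, -0.0413, 0.292, -0.0011, -0.0003, 0.0193, 0.03], [0.1533, -0.0413, 0.292, -0.0011, -0.0003, 0.0193, 0.03], [0.1533, -0.0413, 0.292, -0.0011, -0.0003, 0.0193, 0.03], [0.1533, -0.0413, 0.3133, -0.0011, -0.0003, 0.0193, 0.03], [0.1533, -0.0413, 0.3267, -0.0011, -0.0003, 0.0193, 0.03], [0.1533, -0.0413, 0.3353, -0.0011, -0.0003, 0.0193, 0.03], [0.1533, -0.0413, 0.3353, -0.0011, -0.0003, 0.0193, 0.03], [0.1533, -0.0413, 0.3353, -0.0011, -0.0003, 0.0193, 0.03]]]'

```text
clock: 8.12
position: [408.9, 305.9, 28.6]
eef_rot: [0.729, 0.685, 0.001, 0.0]
wrist_force: [-0.2, 0.4, -6.7]
gripper_width: 48.5
finger_force: 67.8
```

Scaled: -0.12 m / 0.75 = -0.16, -0.001 m / 0.75 = -0.0013.

Request:
apply_moves --deltas '[[[-0.0013, 0, 0.0016, 0, 0, 0, 0.03], [-0.0013, 0, 0.002, 0, 0, 0, 0.03], [-0.0013, 0, 0.002, 0, 0, 0, 0.062], [-0.0013, 0, 0.002, 0, 0, 0, 0.062], [-0.0013, 0, 0.002, 0, 0, 0, 0.062], [-0.0013, 0, -0.04, 0, 0, 0, 0.062], [-0.0013, 0, -0.12, 0, 0, 0, 0.062], [-0.0013, 0, -0.16, 0, 0, 0, 0.085], [-0.0013, 0, -0.16, 0, 0, 0, 0.085]]]'

```text
clock: 9.25
position: [409.5, 305.5, 150.5]
eef_rot: [0.728, 0.685, 0.003, 0.001]
wrist_force: [0.3, -0.1, -0.5]
gripper_width: 85.1
finger_force: 0.0
```

```bash
python3 look.py w4 steel_a 5; python3 - <<'E'
from h import *
go(458.3,-317.7,150,.275+np.pi/2)
E
```

```text
steel_a [309. 227.  76. 108.] 0.72 [ 4.07827e+02  3.05619e+02 -6.20000e-02  9.64000e-01] [51. 44. 33.]
steel_a [390. 422.  21.   6.] 0.43 [4.85244e+02 5.91510e+01 2.13000e-01 4.30000e-02] [83. 34.  7.]
[407.9 304.6 147.6] [7.28477521e-01 6.85069670e-01 1.81724793e-04 1.24140721e-04] 9.35
GO [-0.618, 0.0885, -0.0025] [0.03, -0.0, -19.27] pos [407.9 304.6 147.6] clock 9.35
```

Scaled: -0.618 m / 0.75 = -0.824, 0.088 m / 0.75 = 0.1173, -19.3 degrees / 180 = -0.1072.

Request:
apply_moves --deltas '[[[-0.824, 0.1173, -0.0027, 0, 0, -0.1072, 0.085], [-0.824, 0.1173, -0.0027, 0, 0, -0.1072, 0.085], [-0.824, 0.1173, -0.0027, 0, 0, -0.1072, 0.085], [-0.824, 0.1173, -0.0027, 0, 0, -0.1072, 0.085], [-0.824, 0.1173, -0.0027, 0, 0, -0.1072, 0.085], [-0.824, 0.1173, -0.0027, 0, 0, -0.1072, 0.085], [-0.824, 0.1173, -0.0027, 0, 0, -0.1072, 0.085], [-0.824, 0.1173, -0.0027, 0, 0, -0.1072, 0.085], [-0.824, 0.1173, -0.0027, 0, 0, -0.1072, 0.085], [-0.824, 0.1173, -0.0027, 0, 0, -0.1072, 0.085], [-0.824, 0.1173, -0.0027, 0, 0, -0.1072, 0.085], [-0.824, 0.1173, -0.0027, 0, 0, -0.1072, 0.085], [-0.824, 0.1173, -0.0027, 0, 0, -0.1072, 0.085]]]'

```text
clock: 10.98
position: [457.9, -315.6, 149.1]
eef_rot: [0.603, 0.798, 0.001, -0.001]
wrist_force: [-0.0, 0.2, -1.2]
gripper_width: 84.7
finger_force: 0.0
```

```bash
python3 look.py w5 steel_a 0; python3 - <<'E'
from h import *
c=np.load("w5.npy",allow_pickle=True).item()
print(proj(c,box_pts(458.3,-317.7,.275),1).round().tolist())
go(458.3,-317.7,24,.275+np.pi/2)
E
```

```text
steel_a [ 80. 289.  89.  89.] 0.94 [ 268.369 -430.109    0.996    0.946] [11. 89. 76.]
steel_a [311. 231.  77. 106.] 0.93 [ 4.57552e+02 -3.18429e+02  2.47000e-01  9.61000e-01] [64. 54. 39.]
[ 458.3 -315.8  149.7] [ 6.02608863e-01  7.98036498e-01  5.18607341e-04 -1.91316683e-04] 11.07
[[279.0, 269.0], [277.0, 177.0], [342.0, 269.0], [344.0, 178.0], [277.0, 282.0], [274.0, 183.0], [344.0, 282.0], [348.0, 184.0]]
GO [-0.002, -0.0006, 0.1257] [0.03, -0.05, 0.13] pos [ 458.3 -315.8  149.7] clock 11.07
```

View pics/w5.png

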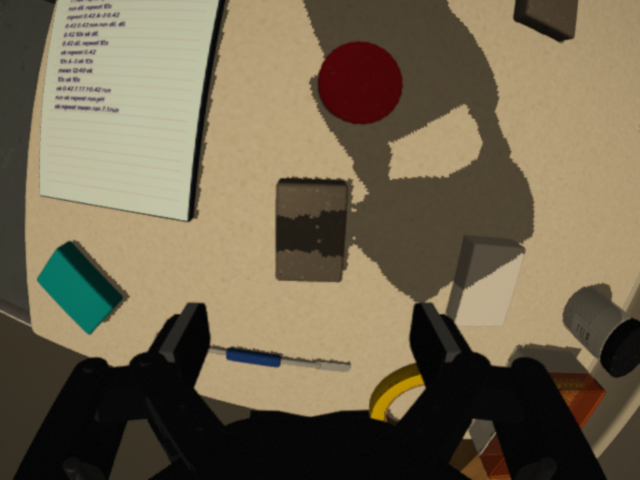

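The block sits at (312,231) between the fingers, with plastic clear at (490,280).

Scaled: 0.1255 m / 0.75 = 0.1673, 0.11 m / 0.75 = 0.1467, 0.8 degrees / 180 = 0.0044.

Request:
apply_moves --deltas '[[[-0.0027, -0.0005, 0.08, 0, 0, 0.0044, 0.085], [-0.0027, -0.0005, 0.1467, 0, 0, 0.0044, 0.085], [-0.0027, -0.0005, 0.1673, 0, 0, 0.0044, 0.085], [-0.0027, -0.0005, 0.1673, 0, 0, 0.0044, 0.085], [-0.0027, -0.0005, 0.1673, 0, 0, 0.0044, 0.03], [-0.0027, -0.0005, 0.1673, 0, 0, 0.0044, 0.03], [-0.0027, -0.0005, 0.1673, 0, 0, 0.0044, 0.03], [-0.0027, -0.0005, 0.1673, 0, 0, 0.0044, 0.03], [-0.0027, -0.0005, 0.1673, 0, 0, 0.0044, 0.03]]]'

```text
clock: 12.2
position: [459.5, -320.2, 26.5]
eef_rot: [0.609, 0.793, 0.0, 0.002]
wrist_force: [-0.3, 0.9, 7.3]
gripper_width: 48.3
finger_force: 62.8
```

```bash
python3 - <<'E'
from h import *
y=-.0635; b=np.array([407.8,305.6]); d=np.array([-np.sin(y),np.cos(y)]); p=b-76.5*d
print(p); go(*p,140,y+np.pi/2)
E
```

```text
[402.94551395 229.25418174]
GO [0.545, 0.0877, -0.1149] [0.21, 0.14, 18.61] pos [ 459.5 -320.2   26.5] clock 12.2
```

Scaled: 0.545 m / 0.75 = 0.7267, -0.115 m / 0.75 = -0.1533, 18.6 degrees / 180 = 0.1033.

Request:
apply_moves --deltas '[[[0, 0, -0.0267, 0, 0, 0, 0.03], [0, 0, -0.1067, 0, 0, 0, 0.03], [0, 0, -0.1533, 0, 0, 0, 0.03], [0.7267, 0.1173, -0.1533, 0.0011, 0.0006, 0.1033, 0.03], [0.7267, 0.1173, -0.1533, 0.0011, 0.0006, 0.1033, 0.03], [0.7267, 0.1173, -0.1533, 0.0011, 0.0006, 0.1033, 0.03], [0.7267, 0.1173, -0.1533, 0.0011, 0.0006, 0.1033, 0.03], [0.7267, 0.1173, -0.1533, 0.0011, 0.0006, 0.1033, 0.03], [0.7267, 0.1173, -0.1533, 0.0011, 0.0006, 0.1033, 0.03], [0.7267, 0.1173, -0.1533, 0.0011, 0.0006, 0.1033, 0.03], [0.7267, 0.1173, -0.1533, 0.0011, 0.0006, 0.1033, 0.03], [0.7267, 0.1173, -0.1533, 0.0011, 0.0006, 0.1033, 0.03], [0.7267, 0.1173, -0.1533, 0.0011, 0.0006, 0.1033, 0.03], [0.7267, 0.1173, -0.1533, 0.0011, 0.0006, 0.1033, 0.03], [0.7267, 0.1173, -0.1533, 0.0011, 0.0006, 0.1033, 0.03]]]'

```text
clock: 14.08
position: [402.4, 228.6, 139.4]
eef_rot: [0.73, 0.684, -0.001, -0.002]
wrist_force: [-0.1, 0.6, -6.3]
gripper_width: 48.7
finger_force: 66.5
```

```bash
python3 look.py w6 steel_a 5; python3 - <<'E'
from h import *
c=np.load("w6.npy",allow_pickle=True).item(); s=sense(); p=s["position"]; y=R.from_quat(s["eef_rot"]).as_euler("ZYX")[0]-np.pi/2
for o in (0,2): 
    q=p[:2]+o*np.array([-np.sin(y),np.cos(y)]); print(y,proj(c,box_pts(q[0],q[1],y,z0=p[2]-26.5,z1=p[2]-2.5),1).round().tolist())
print(s["wrist_force"])
E
```

```text
steel_a [371. 391.  16.  39.] 0.67 [4.53073e+02 5.83600e+01 2.69000e-01 9.90000e-02] [180.  86.  13.]
steel_a [308. 302. 140. 176.] 0.65 [399.584 211.487   1.507   0.401] [56. 48. 36.]
steel_a [311. 121.  83. 117.] 0.59 [407.725 305.21    3.079   0.957] [122. 104.  78.]
[402.7 228.7 139.5] [ 7.29760965e-01  6.83700303e-01 -5.61634440e-04 -1.58532140e-03] 14.18
-0.06515330454760537 [[262.0, 362.0], [253.0, 221.0], [361.0, 362.0], [371.0, 221.0], [257.0, 393.0], [243.0, 240.0], [367.0, 393.0], [381.0, 240.0]]
-0.06515330454760537 [[262.0, 359.0], [253.0, 216.0], [361.0, 359.0], [371.0, 217.0], [256.0, 390.0], [243.0, 235.0], [367.0, 390.0], [382.0, 235.0]]
[ 0.0982657   0.59040902 -6.49017022]
```

View pics/w6.png

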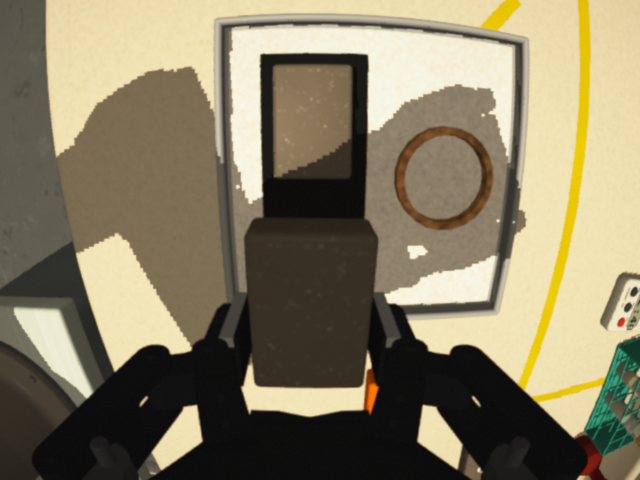

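The held block's far edges are at rows 218 and 237, so it sits about 2 mm to +y of the TCP. The first block is well centred on the mat (312,121).

Scaled: 0.108 m / 0.75 = 0.144, 0.107 m / 0.75 = 0.1427, 0.1 degrees / 180 = 0.0006.

Request:
apply_moves --deltas '[[[-0.0015, 0, 0.0667, 0.0006, 0, 0, 0.03], [-0.0015, 0, 0.1133, 0.0006, 0, 0, 0.03], [-0.0015, 0, 0.1333, 0.0006, 0, 0, 0.03], [-0.0015, 0, 0.1427, 0.0006, 0, 0, 0.03], [-0.0015, 0, 0.144, 0.0006, 0, 0, 0.03], [-0.0015, 0, 0.144, 0.0006, 0, 0, 0.03], [-0.0015, 0, 0.144, 0.0006, 0, 0, 0.03]]]'

```text
clock: 15.05
position: [402.5, 228.9, 32.0]
eef_rot: [0.729, 0.684, -0.0, -0.002]
wrist_force: [-0.6, 0.2, -7.3]
gripper_width: 48.2
finger_force: 66.5
```

Scaled: -0.15 m / 0.75 = -0.2, -0.09 m / 0.75 = -0.12.

Request:
apply_moves --deltas '[[[-0.0011, 0, 0.0007, 0, 0, 0, 0.03], [-0.0011, 0, 0.0013, 0, 0, 0, 0.03], [-0.0011, 0, 0.0016, 0, 0, 0, 0.03], [-0.0011, 0, 0.0016, 0, 0, 0, 0.062], [-0.0011, 0, 0.0016, 0, 0, 0, 0.062], [-0.0011, 0, 0.0016, 0, 0, 0, 0.062], [-0.0011, 0, -0.04, 0, 0, 0, 0.062], [-0.0011, 0, -0.12, 0, 0, 0, 0.062], [-0.0011, 0, -0.2, 0, 0, 0, 0.085], [-0.0011, 0, -0.2, 0, 0, 0, 0.085], [-0.0011, 0, -0.2, 0, 0, 0, 0.085]]]'

```text
clock: 16.42
position: [402.3, 227.6, 181.1]
eef_rot: [0.729, 0.684, -0.001, -0.002]
wrist_force: [-0.1, 0.7, -0.2]
gripper_width: 85.0
finger_force: 0.0
```

```bash
python3 look.py w7 steel_a 5; python3 - <<'E'
from h import *
go(586.7,-69.5,150,.071+np.pi/2)
E
```

```text
steel_a [313. 119.  69.  97.] 0.93 [ 4.07384e+02  3.05768e+02 -6.10000e-02  9.70000e-01] [103.  88.  65.]
steel_a [310. 216.  74.  95.] 0.93 [ 4.01382e+02  2.28559e+02 -7.90000e-02  9.31000e-01] [46. 39. 29.]
steel_a [383. 374.  58.  69.] 0.7 [464.62   57.288   3.144   0.894] [203.  90.   5.]
[401.9 227.4 180.1] [ 0.72911747  0.68437836 -0.00245526 -0.00281898] 16.52
GO [-0.2846, 0.2035, 0.0285] [-0.43, -0.04, -7.69] pos [401.9 227.4 180.1] clock 16.52
```

View pics/w7.png

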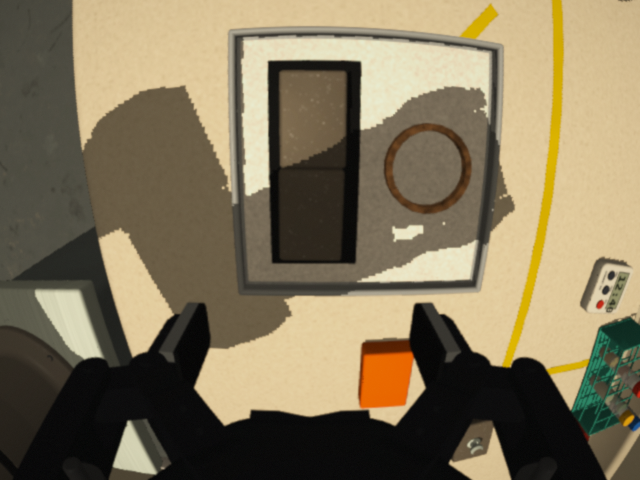

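The two blocks lie butted on the mat: joint at about (312,169), level with the ring centre (428,168). Now the cap.

Scaled: -0.285 m / 0.75 = -0.38, 0.2035 m / 0.75 = 0.2713, -7.7 degrees / 180 = -0.0428.

Request:
apply_moves --deltas '[[[-0.38, 0.2713, 0.0373, -0.0022, 0, -0.0428, 0.085], [-0.38, 0.2713, 0.0373, -0.0022, 0, -0.0428, 0.085], [-0.38, 0.2713, 0.0373, -0.0022, 0, -0.0428, 0.085], [-0.38, 0.2713, 0.0373, -0.0022, 0, -0.0428, 0.085], [-0.38, 0.2713, 0.0373, -0.0022, 0, -0.0428, 0.085], [-0.38, 0.2713, 0.0373, -0.0022, 0, -0.0428, 0.085], [-0.38, 0.2713, 0.0373, -0.0022, 0, -0.0428, 0.085], [-0.38, 0.2713, 0.0373, -0.0022, 0, -0.0428, 0.085], [-0.38, 0.2713, 0.0373, -0.0022, 0, -0.0428, 0.085]]]'

```text
clock: 17.65
position: [587.0, -68.2, 151.7]
eef_rot: [0.681, 0.732, 0.001, -0.0]
wrist_force: [-0.4, -0.1, 0.3]
gripper_width: 85.1
finger_force: 0.0
```

```bash
python3 look.py w8 cap_block 0; python3 - <<'E'
from h import *
c=np.load("w8.npy",allow_pickle=True).item()
print(proj(c,box_pts(586.7,-69.5,.071),1).round().tolist(), proj(c,[586.7,-69.5,40],1))
go(586.7,-69.5,24,.071+np.pi/2)
E
```

```text
cap_block [308. 229.  75. 103.] 0.94 [ 5.86229e+02 -7.01330e+01  7.20000e-02  9.60000e-01] [66. 57. 43.]
[587.4 -68.4 152.2] [6.80947063e-01 7.32331077e-01 1.50183346e-03 1.90669161e-04] 17.75
[[279.0, 267.0], [277.0, 175.0], [341.0, 267.0], [343.0, 176.0], [276.0, 279.0], [274.0, 181.0], [343.0, 279.0], [346.0, 181.0]] [[310.00998424 239.86921059]]
GO [-0.0013, -0.0011, 0.1282] [0.14, -0.1, 0.1] pos [587.4 -68.4 152.2] clock 17.75
```

View pics/w8.png

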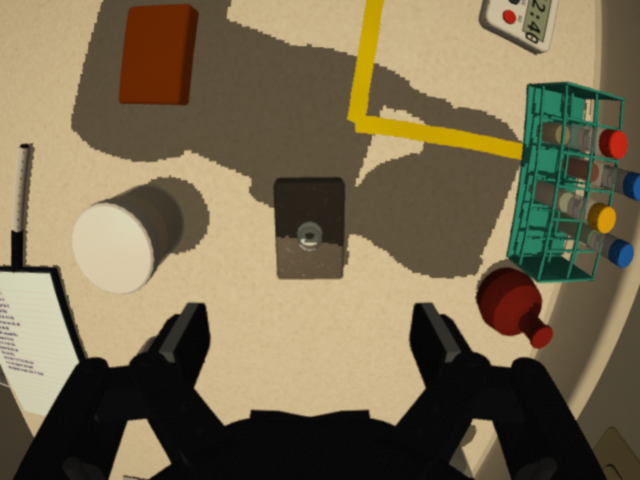

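The cap (309,229) is centred between the fingers, with the white jar and red bottle clear of them.

Scaled: 0.128 m / 0.75 = 0.1707, -0.0017 m / 0.75 = -0.0023, -0.1 degrees / 180 = -0.0006.

Request:
apply_moves --deltas '[[[-0.0023, -0.0017, 0.08, 0, 0, 0, 0.085], [-0.0023, -0.0017, 0.1467, 0.0006, -0.0006, 0, 0.085], [-0.0023, -0.0017, 0.1707, 0.0006, -0.0006, 0, 0.085], [-0.0023, -0.0017, 0.1707, 0.0006, -0.0006, 0, 0.085], [-0.0023, -0.0017, 0.1707, 0.0006, -0.0006, 0, 0.03], [-0.0023, -0.0017, 0.1707, 0.0006, -0.0006, 0, 0.03], [-0.0023, -0.0017, 0.1707, 0.0006, -0.0006, 0, 0.03], [-0.0023, -0.0017, 0.1707, 0.0006, -0.0006, 0, 0.03], [-0.0023, -0.0017, 0.1707, 0.0006, -0.0006, 0, 0.03]]]'

```text
clock: 18.88
position: [587.8, -71.3, 26.3]
eef_rot: [0.681, 0.732, 0.001, 0.002]
wrist_force: [-2.1, 0.4, 6.3]
gripper_width: 48.3
finger_force: 64.5
```

```bash
python3 - <<'E'
from h import *
go(404.4,265.6,180,-.066+np.pi/2)
E
```

```text
GO [0.3489, -0.1584, -0.1548] [0.23, 0.05, 7.87] pos [587.8 -71.3  26.3] clock 18.88
```

Scaled: 0.349 m / 0.75 = 0.4653, -0.158 m / 0.75 = -0.2107, 0.05 degrees / 180 = 0.0003.

Request:
apply_moves --deltas '[[[0, 0, -0.0267, 0, 0, 0, 0.03], [0, 0, -0.1067, 0, 0, 0, 0.03], [0, 0, -0.1867, 0, 0, 0, 0.03], [0.4653, -0.2107, -0.2067, 0.0011, 0.0003, 0.0439, 0.03], [0.4653, -0.2107, -0.2067, 0.0011, 0.0003, 0.0439, 0.03], [0.4653, -0.2107, -0.2067, 0.0011, 0.0003, 0.0439, 0.03], [0.4653, -0.2107, -0.2067, 0.0011, 0.0003, 0.0439, 0.03], [0.4653, -0.2107, -0.2067, 0.0011, 0.0003, 0.0439, 0.03], [0.4653, -0.2107, -0.2067, 0.0011, 0.0003, 0.0439, 0.03], [0.4653, -0.2107, -0.2067, 0.0011, 0.0003, 0.0439, 0.03], [0.4653, -0.2107, -0.2067, 0.0011, 0.0003, 0.0439, 0.03], [0.4653, -0.2107, -0.2067, 0.0011, 0.0003, 0.0439, 0.03]]]'

```text
clock: 20.38
position: [404.7, 264.8, 178.8]
eef_rot: [0.731, 0.683, -0.001, -0.001]
wrist_force: [0.6, 0.4, -7.4]
gripper_width: 48.3
finger_force: 66.7
```

```bash
python3 look.py w9 steel_a,cap_block 5; python3 - <<'E'
from h import *
c=np.load("w9.npy",allow_pickle=True).item(); s=sense(); p=s["position"]; y=R.from_quat(s["eef_rot"]).as_euler("ZYX")[0]-np.pi/2
for o in (0,2): 
    q=p[:2]+o*np.array([-np.sin(y),np.cos(y)]); print(y,proj(c,box_pts(q[0],q[1],y,z0=p[2]-26.5,z1=p[2]-2.5),1).round().tolist())
go(404.4,265.6,55.5,-.066+np.pi/2)
E
```

```text
steel_a [369. 390.  22.  35.] 0.73 [4.50053e+02 5.52300e+01 2.10000e-01 1.56000e-01] [201.  95.   4.]
steel_a [310. 166.  70. 100.] 0.61 [407.571 306.263   3.085   0.976] [91. 78. 58.]
cap_block [307. 307. 135. 169.] 0.61 [ 4.07233e+02  2.32528e+02 -1.63700e+00  3.01000e-01] [59. 52. 40.]
cap_block [312. 167.  72.  97.] 0.59 [ 4.07808e+02  3.05830e+02 -4.90000e-02  9.47000e-01] [93. 79. 59.]
[404.9 264.8 178.8] [ 0.7309911   0.68238545 -0.00084386 -0.00118141] 20.52
-0.06875292593727744 [[262.0, 362.0], [253.0, 221.0], [361.0, 362.0], [371.0, 221.0], [256.0, 393.0], [243.0, 240.0], [367.0, 393.0], [381.0, 240.0]]
-0.06875292593727744 [[262.0, 358.0], [253.0, 216.0], [361.0, 359.0], [371.0, 217.0], [256.0, 390.0], [243.0, 235.0], [367.0, 390.0], [381.0, 235.0]]
GO [0.0007, -0.0002, 0.1233] [-0.16, -0.02, -0.16] pos [404.9 264.8 178.8] clock 20.52
```

View pics/w9.png

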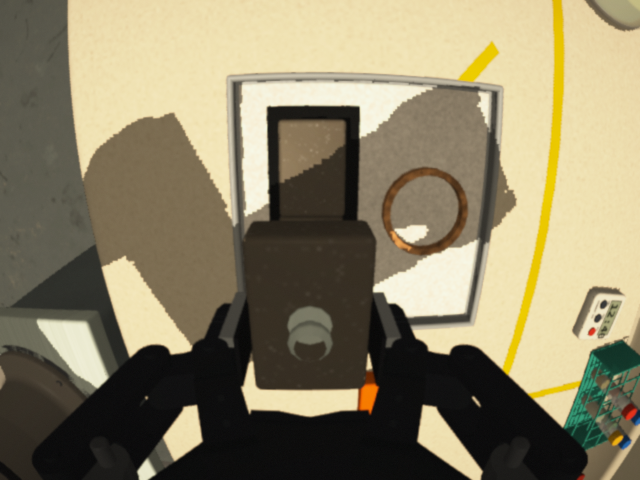

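The cap is held with far edges at about rows 221 and 240, and the second lower block is visible ahead. I'm lowering it onto the joint.

Scaled: 0.1225 m / 0.75 = 0.1633, 0.0008 m / 0.75 = 0.0011, -0.16 degrees / 180 = -0.0009.

Request:
apply_moves --deltas '[[[0.0011, 0, 0.0667, -0.0009, 0, 0, 0.03], [0.0011, 0, 0.1267, -0.0009, 0, 0, 0.03], [0.0011, 0, 0.1533, -0.0009, 0, 0, 0.03], [0.0011, 0, 0.1633, -0.0009, 0, 0, 0.03], [0.0011, 0, 0.1633, -0.0009, 0, 0, 0.03], [0.0011, 0, 0.1633, -0.0009, 0, 0, 0.03], [0.0011, 0, 0.1633, -0.0009, 0, 0, 0.03]]]'

```text
clock: 21.4
position: [404.5, 266.9, 57.1]
eef_rot: [0.73, 0.683, 0.001, 0.0]
wrist_force: [-0.3, 1.5, -8.6]
gripper_width: 48.7
finger_force: 66.7
```

Scaled: 0.0018 m / 0.75 = 0.0024, 0.001 m / 0.75 = 0.0013.

Request:
apply_moves --deltas '[[[-0.0011, 0, 0.0013, 0, 0, 0, 0.03], [-0.0011, 0, 0.002, 0, 0, 0, 0.03], [-0.0011, 0, 0.0024, 0, 0, 0, 0.03], [-0.0011, 0, 0.0024, 0, 0, 0, 0.03]]]'

```text
clock: 21.9
position: [404.0, 266.0, 55.3]
eef_rot: [0.73, 0.683, 0.001, -0.0]
wrist_force: [-2.3, -3.0, 6.2]
gripper_width: 48.3
finger_force: 68.3
```

Contact is made (the wrist force has reversed). Releasing and lifting.

Scaled: -0.15 m / 0.75 = -0.2, -0.09 m / 0.75 = -0.12.

Request:
apply_moves --deltas '[[[0, 0, -0.0011, 0, 0, 0, 0.03], [0, 0, -0.0007, 0, 0, 0, 0.062], [0, 0, -0.0007, 0, 0, 0, 0.062], [0, 0, -0.0007, 0, 0, 0, 0.062], [0, 0, -0.04, 0, 0, 0, 0.062], [0, 0, -0.12, 0, 0, 0, 0.062], [-0.04, 0, -0.2, 0, 0, 0, 0.085], [-0.04, 0, -0.2, 0, 0, 0, 0.085], [-0.04, 0, -0.2, 0, 0, 0, 0.085]]]'

```text
clock: 23.02
position: [401.8, 235.9, 204.5]
eef_rot: [0.73, 0.683, 0.001, -0.0]
wrist_force: [-0.4, -0.5, -0.6]
gripper_width: 85.2
finger_force: 0.0
```

```bash
python3 look.py w10 cap_block 29; python3 look.py w10b steel_a 5; python3 - <<'E'
from h import *
go(459,-209,180,np.pi/2)
E
```

```text
cap_block [308. 180.  69. 101.] 0.88 [ 4.02929e+02  2.67058e+02 -7.40000e-02  9.75000e-01] [63. 54. 41.]
[401.2 235.9 203.2] [ 0.73024046  0.68318914 -0.00094365 -0.00076197] 23.12
steel_a [382. 367.  54.  65.] 0.86 [464.661  57.804   3.14    0.912] [198.  87.   6.]
steel_a [311. 244.  62.  37.] 0.78 [ 3.96636e+02  1.79910e+02 -9.30000e-02  3.74000e-01] [43. 36. 27.]
steel_a [313. 106.  63.  52.] 0.66 [419.873 321.153   1.486   0.499] [104.  88.  66.]
[401.2 236.  203.1] [ 0.73012063  0.6833168  -0.00116084 -0.00082247] 23.23
GO [-0.4402, 0.0871, 0.0231] [-0.16, 0.03, -3.79] pos [401.2 236.  203.1] clock 23.23
```

View pics/w10.png

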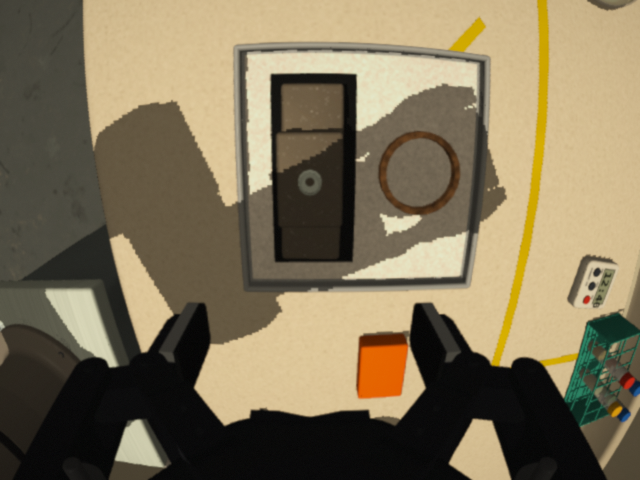

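The wall stands: cap with knob at (309,181), block ends showing equally above and below it. Now the red jar.

Scaled: -0.44 m / 0.75 = -0.5867, 0.087 m / 0.75 = 0.116, -3.8 degrees / 180 = -0.0211.

Request:
apply_moves --deltas '[[[-0.5867, 0.116, 0.0307, -0.0009, 0, -0.0211, 0.085], [-0.5867, 0.116, 0.0307, -0.0009, 0, -0.0211, 0.085], [-0.5867, 0.116, 0.0307, -0.0009, 0, -0.0211, 0.085], [-0.5867, 0.116, 0.0307, -0.0009, 0, -0.0211, 0.085], [-0.5867, 0.116, 0.0307, -0.0009, 0, -0.0211, 0.085], [-0.5867, 0.116, 0.0307, -0.0009, 0, -0.0211, 0.085], [-0.5867, 0.116, 0.0307, -0.0009, 0, -0.0211, 0.085], [-0.5867, 0.116, 0.0307, -0.0009, 0, -0.0211, 0.085], [-0.5867, 0.116, 0.0307, -0.0009, 0, -0.0211, 0.085], [-0.5867, 0.116, 0.0307, -0.0009, 0, -0.0211, 0.085]]]'

```text
clock: 24.48
position: [459.2, -207.2, 180.9]
eef_rot: [0.707, 0.708, 0.001, 0.0]
wrist_force: [0.2, 1.1, 0.1]
gripper_width: 84.9
finger_force: 0.0
```

```bash
python3 - <<'E'
from h import *
c=get_calibration("wrist"); im=get_image("wrist"); cv2.imwrite("pics/w11.png",im[:,:,::-1]); a=im.astype(int)
m=((a[...,0]>90)&(a[...,1]<50)&(a[...,2]<60)).astype(np.uint8); n,l,st,ce=cv2.connectedComponentsWithStats(m)
for i in range(1,n):
    if st[i,4]>500:
        h=max(cv2.findContours((l==i).astype(np.uint8),0,1)[0],key=cv2.contourArea); e=cv2.minEnclosingCircle(onz(c,h[:,0],55,1)[:,:2].astype(np.float32))
        print(st[i],ce[i],e,onz(c,cv2.fitEllipse(h)[0],55,1),onz(c,cv2.fitEllipse(h)[0],50,1))
for d in landmark_of("wrist","red_jar"): print(d["pixel"],d["confidence"],onz(c,d["pixel"][::-1],0,1))
go(460,-208,43,np.pi/2)
E
```

```text
[ 275  232   68   35 1676] [306.9898568  247.83412888] ((457.7777099609375, -212.5220489501953), 23.934797286987305) [[ 456.82429042 -219.67415552   55.        ]] [[ 456.79698086 -221.55790128   50.        ]]
[217.5, 304.7] 0.6 [[ 454.52502165 -212.7747335     0.        ]]
GO [-0.0008, 0.0002, 0.1383] [0.15, -0.05, 0.1] pos [ 459.5 -207.3  181.3] clock 24.57
```

View pics/w11.png

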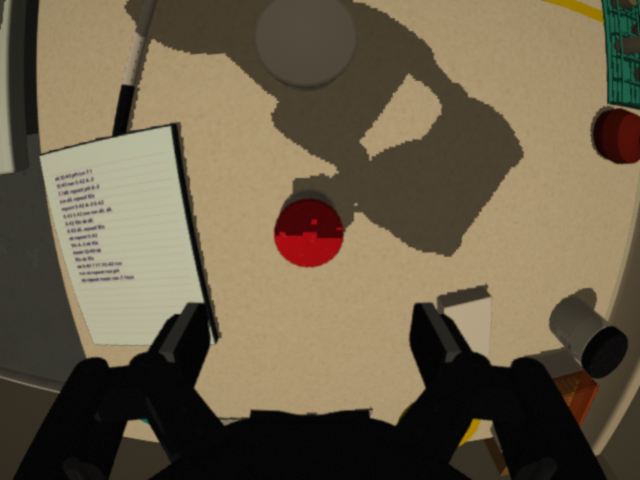

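The lid is centred at about (309,232), between the fingers, with the white block clear at lower right (467,320).

```bash
python3 - <<'E'
from h import *
c=get_calibration("wrist")
t=np.linspace(0,6.28,60); q=np.c_[309+34*np.cos(t),232.5+34.5*np.sin(t)]
print(cv2.minEnclosingCircle(onz(c,q,55,1)[:,:2].astype(np.float32)))
s=sense();print(s["position"])
E
```

```text
((458.45703125, -209.18186950683594), 25.813859939575195)
[ 459.45886175 -207.29411972  181.34595423]
```

Scaled: 0.135 m / 0.75 = 0.18, -0.001 m / 0.75 = -0.0013.

Request:
apply_moves --deltas '[[[-0.0027, -0.0013, 0.0667, 0, 0, 0, 0.085], [-0.0027, -0.0013, 0.1333, 0, 0, 0, 0.085], [-0.0027, -0.0013, 0.1733, 0, 0, 0, 0.085], [-0.0027, -0.0013, 0.18, 0, 0, 0, 0.085], [-0.0027, -0.0013, 0.18, 0, 0, 0, 0.085], [-0.0027, -0.0013, 0.18, 0, 0, 0, 0.03], [-0.0027, -0.0013, 0.18, 0, 0, 0, 0.03], [-0.0027, -0.0013, 0.18, 0, 0, 0, 0.03], [-0.0027, -0.0013, 0.18, 0, 0, 0, 0.03], [-0.0027, -0.0013, 0.18, 0, 0, 0, 0.03]]]'

```text
clock: 25.82
position: [459.4, -211.1, 47.9]
eef_rot: [0.707, 0.707, 0.002, 0.002]
wrist_force: [-1.9, 1.5, 9.2]
gripper_width: 48.3
finger_force: 60.4
```

```bash
python3 - <<'E'
from h import *
go(501.2,261,190,-.0635+np.pi/2)
E
```

```text
GO [0.472, 0.0423, -0.1423] [0.29, 0.03, 3.62] pos [ 459.4 -211.1   47.9] clock 25.82
```

Scaled: 0.472 m / 0.75 = 0.6293, 0.29 m / 0.75 = 0.3867, 1.5 degrees / 180 = 0.0083.

Request:
apply_moves --deltas '[[[0, 0, -0.0267, 0, 0, 0, 0.03], [0, 0, -0.0933, 0, 0, 0, 0.03], [0, 0, -0.16, 0, 0, 0, 0.03], [0.0667, 0.0067, -0.1893, 0.0017, 0, 0.0028, 0.03], [0.1467, 0.0133, -0.1893, 0.0017, 0, 0.0056, 0.03], [0.2267, 0.02, -0.1893, 0.0017, 0, 0.0083, 0.03], [0.3067, 0.0267, -0.1893, 0.0017, 0, 0.0111, 0.03], [0.3867, 0.0333, -0.1893, 0.0017, 0, 0.0139, 0.03], [0.4667, 0.04, -0.1893, 0.0017, 0, 0.0167, 0.03], [0.5333, 0.0467, -0.1893, 0.0017, 0, 0.02, 0.03], [0.5867, 0.0533, -0.1893, 0.0017, 0, 0.02, 0.03], [0.6133, 0.056, -0.1893, 0.0017, 0, 0.02, 0.03], [0.6293, 0.0564, -0.1893, 0.0017, 0, 0.02, 0.03], [0.6293, 0.0564, -0.1893, 0.0017, 0, 0.02, 0.03], [0.6293, 0.0564, -0.1893, 0.0017, 0, 0.02, 0.03]]]'

```text
clock: 27.7
position: [500.9, 260.0, 188.8]
eef_rot: [0.729, 0.684, -0.001, -0.001]
wrist_force: [0.1, 0.6, -0.7]
gripper_width: 48.4
finger_force: 62.1
```

```bash
python3 - <<'E'
from h import *
c=get_calibration("wrist"); im=get_image("wrist"); cv2.imwrite("pics/w12.png",im[:,:,::-1]); np.save("w12.npy",c,allow_pickle=True)
s=sense(); p=s["position"]; print(p,s["clock"],s["finger_force"])
t=np.linspace(0,6.28,9)
for o in (0,2): print(o,[proj(c,np.c_[p[0]+25*np.cos(t),p[1]+o+25*np.sin(t),0*t+p[2]+z],1)[[0,2,4,6]].round().tolist() for z in (7,-47.9)])
for d in landmark_of("wrist","jar_seat"): print(d["pixel"],d["confidence"],onz(c,d["pixel"][::-1],3,1))
go(501.2,261,52,-.0635+np.pi/2)
E
```

```text
[500.95479114 260.01768257 188.80068287] 27.75 62.057050466537476
0 [[[377.0, 336.0], [307.0, 282.0], [246.0, 343.0], [315.0, 389.0]], [[360.0, 276.0], [308.0, 232.0], [263.0, 281.0], [314.0, 320.0]]]
2 [[[378.0, 332.0], [307.0, 277.0], [246.0, 339.0], [315.0, 386.0]], [[360.0, 272.0], [308.0, 228.0], [262.0, 278.0], [314.0, 317.0]]]
[207.8, 314.1] 0.76 [[503.56999955 261.1942234    3.        ]]
GO [0.0009, 0.0005, 0.1368] [-0.14, -0.02, -0.06] pos [501.  260.1 188.8] clock 27.8
```

View pics/w12.png

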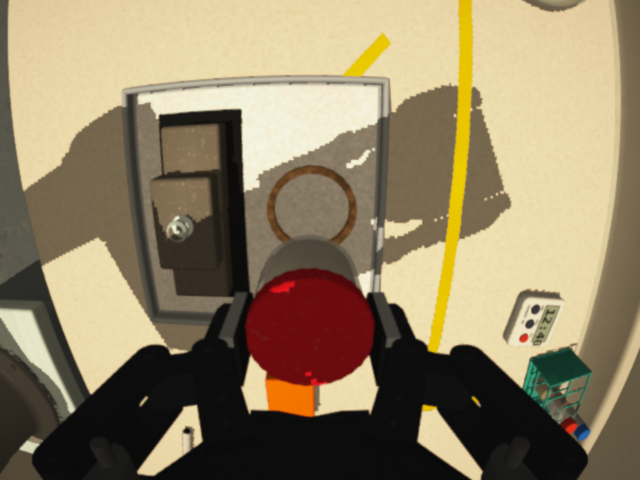

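The jar hangs upright in the gripper. The ring is centred at (311,208), which agrees with (501,261). The wall is unharmed at left.

Scaled: 0.136 m / 0.75 = 0.1813, 0.128 m / 0.75 = 0.1707, -0.14 degrees / 180 = -0.0008.

Request:
apply_moves --deltas '[[[0.0013, 0.0004, 0.0533, -0.0008, 0, 0, 0.03], [0.0013, 0.0004, 0.1067, -0.0008, 0, 0, 0.03], [0.0013, 0.0004, 0.1467, -0.0008, 0, 0, 0.03], [0.0013, 0.0004, 0.1707, -0.0008, 0, 0, 0.03], [0.0013, 0.0004, 0.1813, -0.0008, 0, 0, 0.03], [0.0013, 0.0004, 0.1813, -0.0008, 0, 0, 0.03], [0.0013, 0.0004, 0.1813, -0.0008, 0, 0, 0.03]]]'

```text
clock: 28.68
position: [501.5, 262.2, 53.7]
eef_rot: [0.729, 0.684, 0.001, 0.0]
wrist_force: [0.1, 0.3, -0.1]
gripper_width: 48.4
finger_force: 62.1
```

Scaled: 0.003 m / 0.75 = 0.004, -0.001 m / 0.75 = -0.0013.

Request:
apply_moves --deltas '[[[-0.0013, 0, 0.002, 0, 0, 0, 0.03], [-0.0013, 0, 0.0033, 0, 0, 0, 0.03], [-0.0013, 0, 0.004, 0, 0, 0, 0.03], [-0.0013, 0, 0.004, 0, 0, 0, 0.03]]]'

```text
clock: 29.18
position: [501.1, 261.3, 50.9]
eef_rot: [0.729, 0.684, 0.001, 0.0]
wrist_force: [-3.1, -1.3, 8.4]
gripper_width: 48.5
finger_force: 62.9
```

Contact with the tray floor. Releasing and lifting.

Scaled: -0.17 m / 0.75 = -0.2267, -0.13 m / 0.75 = -0.1733.

Request:
apply_moves --deltas '[[[0, 0, -0.0011, 0, 0, 0, 0.03], [0, 0, -0.0011, 0, 0, 0, 0.063], [0, 0, -0.0011, 0, 0, 0, 0.063], [0, 0, -0.0011, 0, 0, 0, 0.063], [0, 0, -0.0267, 0, 0, 0, 0.063], [0, 0, -0.0933, 0, 0, 0, 0.063], [0, 0, -0.1733, 0, 0, 0, 0.063], [-0.08, 0, -0.2267, 0, 0, 0, 0.085], [-0.08, 0, -0.2267, 0, 0, 0, 0.085], [-0.08, 0, -0.2267, 0, 0, 0, 0.085]]]'

```text
clock: 30.42
position: [497.0, 200.9, 219.5]
eef_rot: [0.73, 0.684, 0.0, -0.0]
wrist_force: [-0.2, 0.2, 0.6]
gripper_width: 85.1
finger_force: 0.0
```

```bash
python3 look.py w13 cap_block 29; python3 - <<'E'
from h import *
c=np.load("w13.npy",allow_pickle=True).item()
for d in trace("wrist","red_jar"): print(d["rect"],d["confidence"])
t=np.linspace(0,6.28,13); q=proj(c,np.c_[501.2+25*np.cos(t),261+25*np.sin(t),0*t+58],1); print(q.min(0),q.max(0))
E
```

```text
cap_block [203.  96.  61.  84.] 0.74 [424.097 313.379   0.837   0.464] [84. 71. 52.]
cap_block [261. 138. 250. 244.] 0.71 [5.01597e+02 3.33317e+02 1.50500e+00 1.44000e-01] [129. 120. 100.]
cap_block [193. 144.  69.  94.] 0.67 [ 4.02682e+02  2.67686e+02 -7.00000e-02  9.49000e-01] [94. 81. 60.]
[496.5 201.7 218.4] [ 7.29032491e-01  6.84478214e-01 -6.35650549e-04 -8.93277097e-04] 30.52
[309.6, 139.4, 72.3, 65.5] 0.79
[257.8, 136.4, 248.2, 242.6] 0.33
[278.37557547 108.92234904] [343.81027154 173.50352134]
```

View pics/w13.png

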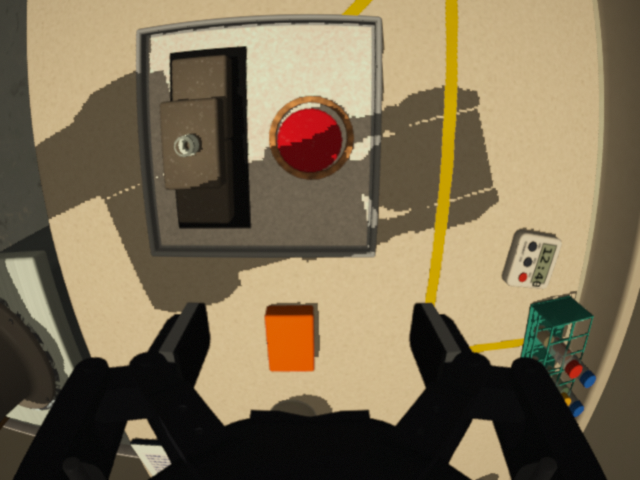

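The jar stands upright in the ring (lid at (310,140), predicted (311,141)), and the wall is intact with the cap in place. Handing in.

```bash
python3 -c "
from station import *
print(job_done())"
```

```text
the job is handed in; nothing more can be done
None
```

I handed the job in at about 31 s: the wall stands capped on the mat and the red jar is upright in the cork ring, both checked in the last picture. I sent no move near the white block or white jar, but didn't look at either again at the end; the hand-in returned no verdict.

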